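# Load and wedge a blank in the slitting fixture

### The job

Load the aluminium blank into the slitting fixture: slide it along the fence off the loading ledge and into the pocket, so that it lies down flat and square on the pocket floor. Then set the brass wedge in its lane, thin end first, between the blank and the slanted rail, and tap or push it forward by its head until it goes no further, so that it holds the blank tight against the fence. Let go of everything, and leave the other things on the bench where they are.

Things in the scene. Friction and masses are not known exactly. Their poses are not given: they have to be found in the camera images.
- fixture: Slitting fixture, fixed to the bench: grey iron plate with black rails, spanning x -90..90, y -175..135 mm. Origin on the bench surface. Blank and wedge go in along its +y. Fence: straight black rail along the -x side, face at x -72 over the whole length, top at z 29. Loading ledge: flat top at z 15, y -175..0, x -72..90, clear but for the blank.
- seat (a point): Point on the pocket floor, fixture frame (-27, 56.5, 10) mm, same axes: where the blank's origin lies when seated against the fence (1.5 mm of play along y). The pocket is sunk 5 mm below the ledge, 94 x 113 mm, fixture x -72..22, y 0..113; black end stop with its face at y 113, top at z 29.
- wedge_home (a point): Point on the lane floor, fixture frame (28, 35, 15) mm, same axes: where the wedge's origin comes when just tight with the blank against the fence; pushed harder it creeps on by 1 or 2 mm. The lane is level with the ledge, beside the pocket (x over 22). Slanted black rail on its +x side: y 5..115, top z 32, face at x 41 at y 5, closing in 1 mm per 10 mm of +y. Lane open at both ends.
- blank: Silver aluminium plate 90 (x) x 110 (y) x 22 (z) mm, about 0.55 kg, oiled (friction about 0.3), dark holes on top; too wide to grip. Origin: centre of its underside. Starts flat on the ledge, 5 to 35 mm off the fence, up to 0.2 rad askew. Slid over the pocket's edge, its front tips down; the tail rides on the edge until the last few mm and may then need a press from above to go down flat.
- wedge: Brass gib-head wedge on the bench left or right of the fixture, 130 mm long (y), 20 high, about 0.38 kg. Origin: underside, mid length. Thin end +y (13.5 thick), thick end -y (26.5), 20 at the origin: straight face (blank side) x -10, slanted face x +10 there. Head at the thick end, x -10..16, y -65..-47, 35 high; push its end face (y -65), 12 to 20 N make it tight; it stays there by friction.
- mallet: Bystander: small mallet lying on the bench on the other side of the fixture, about 185 mm long in x, head at +x end 90 mm long in y and 32 mm high; origin on the bench under the head.
- arbor: Bystander: shiny steel arbor standing upright, 38 mm diameter, 68 mm high; origin under its centre.
- saw_blade: Bystander: saw blade lying flat, 104 mm diameter, 4 mm thick; origin under its centre.
- spanner: Bystander: steel spanner lying flat, 170 mm long.
- chip_brush: Bystander: brush lying flat.
- oil_bottle: Bystander: yellow bottle 56 mm diameter, 140 mm high, red cap; origin under its centre.
Things that resemble listed ones, but are neither listed nor needed, are in the scene too. What is shaped like the blank but purple is not meant.

How it is judged:
By the outcome, as a careful person would: the job done as asked, in the order asked, and still so for the second after the job is handed in, with the robot touching nothing.
It also fails if it takes over 70 s, if anything falls off the work surface, if the arm or the gripper's body presses on something with over 40 N, if the wrist force passes 120 N, or if a joint passes its speed limit or range.

### The arm

A 6-joint arm with a two-finger parallel gripper is mounted at the origin on the work surface. World frame = base frame: x ahead of the robot, y to its left, z up, the work surface at z = 0. Lengths are in m, angles in rad, forces in N, time in s.
With the tool pointing down it reaches from about 0.3 to 0.75 m from the base axis. Payload 8.5 kg.
Tool frame: the origin (TCP) lies midway between the tips of the shut fingers; the grasp point (between the pads) lies 19 mm behind it; x points along the fingers, z is the direction in which the jaws open and shut, and the axes are right-handed (so a half turn about x gives the same grasp; the last joint's range is limited). The gripper opens to 85 mm and grips with 20 to 120 N. Pads are 22 mm wide; open, the fingers measure 114 mm over their backs; the gripper's body (76 mm by 85 mm) begins 54 mm behind the grasp point. The pads swing forward as they close: fully open they stand 13 mm farther back than shut.
Start: joints at [1.02, 0.381, 1.297, -0, 1.464, -0.215], TCP at [0.181, 0.519, 0.231] pointing down, gripper open.
Joint ranges: [-3.11, 3.11], [-0.89, 2.33], [0.22, 2.48], [-1.42, 4.56], [0.17, 2.85], [-2.88, 2.88]. Speed limits (rad/s): [2.39, 2.39, 3.14, 3.14, 3.14, 3.14].

### API

Orientations are given as a 3x3 rotation matrix whose columns are the frame's x, y, z axes.
In Python, from workcell import monitor, viewer, ticket, spotter gives the robot as it stands. The module is installed in compiled form; this text tells all that it offers.
- The arm moves only by the tool step_arm, never from a script. Its argument "targets" is a list of rows, each a list of 7 numbers: the opening in per cent of the stroke, from 0 (shut) to 100 (fully open), then the shift along the world's x, y, z in cm, then the turn, a rotation vector about the world's x, y, z in degrees. In form: [[grip, x, y, z, wx, wy, wz], ...]. A call has 1 to 5 rows; each row shifts and turns the commanded pose from where the row before left it; what a row does not reach is not made up. A row lasts 1/10 s, in which the tool goes at most 50 mm and 8.59 degrees, less where a joint would pass 70% of its speed; a pose out of reach is approached as far as the arm can. A call with a gripper value outside its range is refused whole. The fingers move at their own pace and stop on an object; "grip_force" is the grip in N (left out, the last holds). Time passes only in rows, so rows that do not move let the fingers close. It gives the time, the measured TCP pose, the force and the opening at its end, in the units of the state.
- monitor.state(): the state, without advancing time (a new reading comes with each control period).
- viewer.get_image(name): name is "scene" or "top" or "wrist"; returns (picture, depth): 400x640x3 uint8, blue, green, red; 400x640 float32, m along the optical axis (not along the pixel's ray), 0 where there is no reading.
- viewer.get_calibration(name): a dict with "fx", "fy", "cx", "cy" (pixels), "R" (3x3) and "t" (3): a world point X has camera coordinates R X + t. Camera axes: x right, y down, z forward; pixel columns grow to the right and rows downward; lengths in m; the calibration is good to about 2 mm. A picture is of the moment at which its call begins: read the wrist's pose just before it. get_calibration takes no time and is no camera call; for the wrist camera it gives the pose at the moment of the call.
- ticket.finish_job(): hands the job in, once; it reports no verdict.
Trained networks look in the newest picture that a camera, given by its name, has taken for a name from the list of things; names that differ only in an ending like _2 or _b are one class to them, and where a whole thing is asked for, a point or a joint stands for the part that bears it (a point fixed in the world has none). Each returns a list of dicts, best first, with "conf" (0 to 1); they miss things now and then, are a little off and sometimes report something else, mostly with a low value. They report only what shows in the picture. A call takes as long as a camera call. They do not tell look-alikes from the thing itself.
- spotter.recognise(camera, query): "box" ([left, top, width, height] in pixels, round what is visible of it).
The state is a dict: "t": time; "q": joint angles; "qd": joint speeds; "joint_torque": joint torques, N m; "position": TCP position; "eef_rot": TCP orientation; "contact_force": force on the tool from outside, world axes, zero at the start; "wrist_torque": the same for the moment, N m; "finger_gap": finger opening in m.
Only numpy, scipy, OpenCV 4.12 (cv2) and the standard library are available. Lean on these libraries where they do the work, as an engineer would, in place of code of your own. Each camera call takes 0.05 s, during which the arm holds its last target. There are 200 camera calls.

## Working session

There is one attempt and no reset: what is moved stays moved. The work goes in short steps, Python scripts to look and compute and a tool call to move; the robot and the scene stay as the last step left them, time stands still between calls to the robot, and variables do not carry over. Pictures are saved under pics/ and viewed, about 8 in all and at most 12, crops included, and the job is handed in when it is done.

Besides the shell and the picture viewer there is one more tool, called after "Request:" as name([rows], argument=value, ...), one row to a line, values as JSON. step_arm: Moves the arm, as the interface text tells. Its arguments: {"type":"object","properties":{"targets":{"type":"array"},"grip_force":{"type":"number"}},"required":["targets"]}

```bash
mkdir -p pics; cat > h.py <<'E'
import numpy as np, cv2
from workcell import monitor, viewer, ticket, spotter
np.set_printoptions(precision=4,suppress=True)
def unproj(cal,u,v,d):
    p=np.array([(u-cal['cx'])/cal['fx']*d,(v-cal['cy'])/cal['fy']*d,d])
    return cal['R'].T@(p-cal['t'])
def cloud(cal,depth):
    v,u=np.mgrid[0:400,0:640]; d=depth
    p=np.stack([(u-cal['cx'])/cal['fx']*d,(v-cal['cy'])/cal['fy']*d,d],-1)
    return (p-cal['t'])@cal['R']
def proj(cal,X):
    c=cal['R']@np.asarray(X,float)+cal['t']; return np.array([cal['fx']*c[0]/c[2]+cal['cx'],cal['fy']*c[1]/c[2]+cal['cy']])
E
python3 - <<'E'
from h import *
for n in ("top","scene"):
    im,d=viewer.get_image(n); cv2.imwrite(f"pics/{n}0.png",im); np.save(f"{n}0.npy",d)
    cal=viewer.get_calibration(n); print(n,cal)
    P=cloud(cal,d)
    for q in ("fixture","blank","wedge","mallet","arbor"):
        for r in spotter.recognise(n,q)[:4]:
            l,t,w,h=r['box'];u,v=int(l+w/2),int(t+h/2)
            print(q,round(r['conf'],2),np.round(r['box']),P[min(v,399),min(u,639)])
print(monitor.state()['t'])
E
```

```text
top {'fx': 490.84080625289107, 'fy': 490.84080625289107, 'cx': 313.7584821919673, 'cy': 197.1493026287925, 'R': array([[ 0.0209, -0.9997, -0.0098],
       [-0.9972, -0.0202, -0.0726],
       [ 0.0724,  0.0113, -0.9973]]), 't': array([0.0084, 0.5146, 1.622 ])}
fixture 0.86 [277. 147. 100.  70.] [ 0.5698 -0.0243  0.0153]
fixture 0.48 [216. 124.  48.  11.] [0.7427 0.2785 0.0071]
blank 0.77 [399. 275.  46.  42.] [ 0.1963 -0.3428  0.0229]
blank 0.74 [209. 269.  36.  35.] [0.2146 0.2988 0.0226]
blank 0.6 [328. 167.  36.  35.] [ 0.5589 -0.0871  0.0361]
wedge 0.55 [408. 192.  42.  14.] [ 0.519  -0.3614  0.0214]
scene {'fx': 439.89037730717445, 'fy': 439.89037730717445, 'cx': 313.4344934629298, 'cy': 192.03762321636694, 'R': array([[-0.6326,  0.7745,  0.0073],
       [ 0.4004,  0.3351, -0.8528],
       [-0.6629, -0.5366, -0.5221]]), 't': array([ 0.3008, -0.1426,  1.7039])}
fixture 0.82 [235. 181. 104.  71.] [ 0.5818 -0.0156  0.0156]
fixture 0.4 [382. 229.  46.  46.] [0.4862 0.3319 0.0026]
blank 0.96 [417. 187.  43.  32.] [0.2305 0.3035 0.02  ]
blank 0.91 [276. 136.  26.  15.] [ 0.2079 -0.3435  0.0227]
blank 0.8 [252. 189.  39.  26.] [ 0.5782 -0.0841  0.0391]
blank 0.39 [232. 182. 109.  71.] [ 0.5823 -0.0194  0.0106]
wedge 0.7 [211. 162.  31.  20.] [ 0.5144 -0.3663  0.0174]
mallet 0.63 [383. 226.  46.  50.] [ 0.4787  0.3281 -0.0006]
arbor 0.73 [210. 227.  13.  20.] [ 0.8095 -0.0638  0.0501]
arbor 0.28 [303. 271.  64.  46.] [0.744  0.2859 0.0082]
0.6
```

View pics/top0.png

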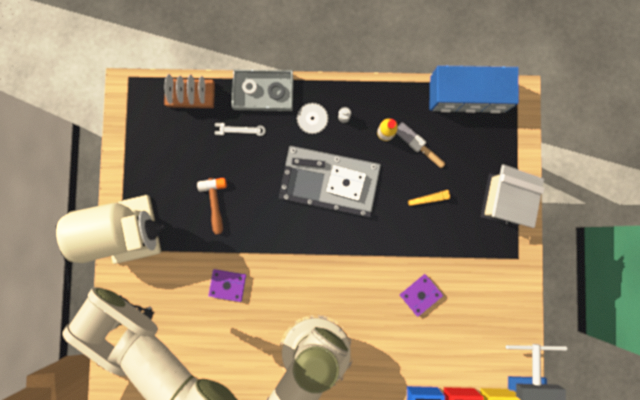

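View pics/scene0.png

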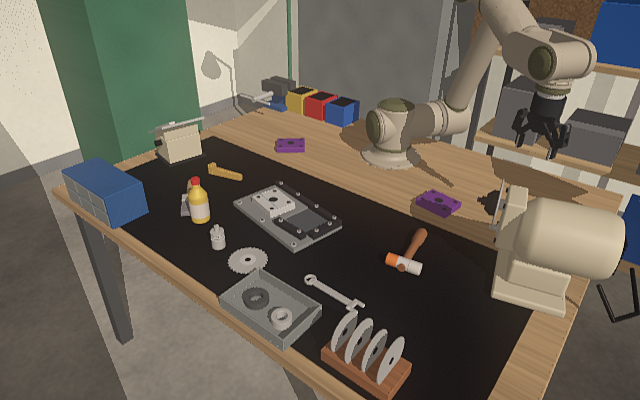

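The top view shows the silver blank on the ledge at (346,183), the pocket to its left at (305,185), and the wedge at (430,198) with its thick end on the right. The only look-alikes are the two purple plates at (227,286) and (422,296), plus the mallet at (213,205), which is a bystander. I'll go above the fixture for a close look.

```bash
python3 - <<'E'
from h import *
s=monitor.state(); print(s['position'],s['eef_rot'],s['contact_force'],s['finger_gap'])
c=viewer.get_calibration("wrist"); print(c)
print("cam centre in tool", s['eef_rot'].T@(-c['R'].T@c['t']-s['position'])); print("cam axes in tool",s['eef_rot'].T@c['R'].T)
E
```

```text
[0.1812 0.5193 0.2313] [[-0.     -0.9441  0.3295]
 [-0.      0.3295  0.9441]
 [-1.     -0.     -0.    ]] [ 0.4986  0.0574 -0.4427] 0.0848928625027873
{'fx': 330.6746603277466, 'fy': 330.6746603277466, 'cx': 321.8651547875828, 'cy': 198.67591730040076, 'R': array([[ 0.3294,  0.9442, -0.0006],
       [ 0.9037, -0.3151,  0.29  ],
       [ 0.2736, -0.0961, -0.957 ]]), 't': array([-0.549 , -0.0371,  0.3787])}
cam centre in tool [-0.1416  0.0744 -0.0008]
cam axes in tool [[ 0.0006 -0.29    0.957 ]
 [ 0.0001 -0.957  -0.29  ]
 [ 1.      0.0003 -0.0005]]
```

Request:
step_arm([
  [0,2,-4,4,0,0,0],
  [0,2,-4,4,0,0,0],
  [0,2,-4,4,0,0,0],
  [0,2,-4,4,0,0,0],
  [0,2,-4,3,0,0,0],
])

```text
t: 1.1
position: [0.2666, 0.3475, 0.3944]
eef_rot: [[0.001, -0.944, 0.329], [0.001, 0.329, 0.944], [-1.0, -0.001, 0.001]]
contact_force: [0.6, 0.1, 0.8]
finger_gap: 0.0124
```

Request:
step_arm([
  [0,2.5,-4,0,0,0,0],
  [0,2.5,-4,0,0,0,0],
  [0,2.5,-4,0,0,0,0],
  [0,2.5,-4,0,0,0,0],
  [0,2.5,-4,0,0,0,0],
])

```text
t: 1.6
position: [0.392, 0.147, 0.3928]
eef_rot: [[0.001, -0.944, 0.33], [0.0, 0.33, 0.944], [-1.0, -0.001, 0.0]]
contact_force: [1.5, 0.6, 0.2]
finger_gap: 0.0004
```

Request:
step_arm([
  [0,2.5,-4,0,0,0,0],
  [0,2.5,-4,0,0,0,0],
  [0,2.5,-4,0,0,0,0],
  [0,0,-4,0,0,0,0],
  [0,0,0,0,0,0,0],
])

```text
t: 2.1
position: [0.467, -0.015, 0.3917]
eef_rot: [[-0.002, -0.942, 0.334], [-0.0, 0.334, 0.942], [-1.0, 0.001, -0.001]]
contact_force: [0.9, 1.0, 0.4]
finger_gap: 0.0001
```

```bash
python3 - <<'E'
from h import *
c=viewer.get_calibration("wrist"); im,d=viewer.get_image("wrist"); np.savez("w1.npz",im=im,d=d,**c)
cv2.imwrite("pics/w1.png",im)
P=cloud(c,d)
for q in ("blank","fixture","wedge"):
  for r in spotter.recognise("wrist",q)[:2]: print(q,r)
Z=P[...,2]
# top-of-blank cluster: z~0.037
m=(abs(Z-0.037)<0.004)&(d>0)
n,l,st,ce=cv2.connectedComponentsWithStats(m.astype(np.uint8))
for i in np.argsort(-st[1:,4])[:4]+1:
    pts=P[l==i]; r=cv2.minAreaRect((pts[:,:2]*1000).astype(np.float32)); print(st[i],r,np.median(pts[:,2]))
print(monitor.state()['t'])
E
```

```text
blank {'box': [0.0, 3.1, 90.1, 93.5], 'conf': 0.96}
blank {'box': [258.7, 190.7, 74.4, 57.9], 'conf': 0.63}
fixture {'box': [227.8, 138.7, 202.8, 135.1], 'conf': 0.59}
wedge {'box': [99.5, 218.7, 74.5, 56.1], 'conf': 0.85}
[ 262  191   74   58 3519] ((560.9468383789062, -88.72831726074219), (109.88429260253906, 90.57318878173828), 75.50747680664062) 0.035823816897987124
[  0 258  48  67 353] ((525.50341796875, -567.72607421875), (132.64132690429688, 30.364837646484375), 1.043601393699646) 0.03682089653507044
[622 268   9  39 147] ((858.032958984375, 393.7080383300781), (78.98015594482422, 3.4524478912353516), 0.07963769882917404) 0.037344733107070816
[100 257  17  16 121] ((528.0426635742188, -419.2862548828125), (25.388023376464844, 19.179546356201172), 12.430203437805176) 0.03396648661060327
2.3
```

View pics/w1.png

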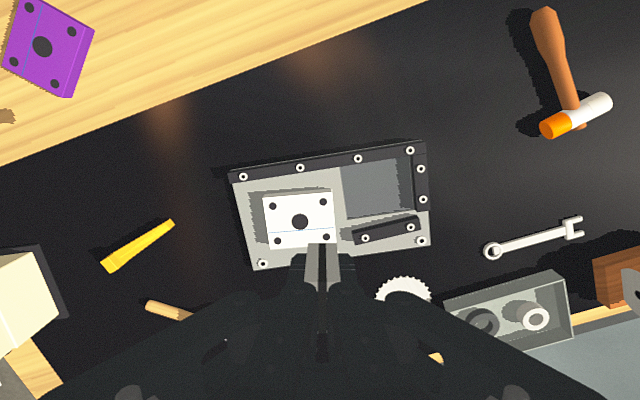

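The crop shows the fence along the top edge of the fixture (235–425,145–175). The end stop is at the right (420,180), the slanted rail at (388,230), the silver blank at (298,220), and the wedge at (138,245) with its head at lower left. Next I'll compute the fixture, blank and wedge poses.

```bash
cat >> h.py <<'E'
from scipy.optimize import minimize
def rect(P,m):
    n,l,st,ce=cv2.connectedComponentsWithStats(m.astype(np.uint8)); i=1+np.argmax(st[1:,4])
    p=P[l==i]; return p, cv2.minAreaRect((p[:,:2]*1000).astype(np.float32))
E
python3 - <<'E'
from h import *
w=np.load("w1.npz"); c={k:w[k] for k in w}; d=w['d']; P=cloud(c,d); X,Y,Z=P[...,0],P[...,1],P[...,2]
near=(abs(X-.57)<.16)&(abs(Y+.02)<.22)&(d>0)
for lo in (.006,.009,.011):
    p,r=rect(P,near&(Z>lo)&(Z<.05)); print("fixture",r,len(p))
p,r=rect(P,near&(Z>.024)&(Z<.031)&(X<.60)); print("fence+stop",r)
for z in (.005,.01,.015,.029): print(z,(near&(abs(Z-z)<.0015)).sum(), np.median(Z[near&(abs(Z-z)<.002)]))
wm=(abs(X-.52)<.1)&(abs(Y+.36)<.1)&(d>0)&(Z>.006)&(Z<.06)
p,r=rect(P,wm); print("wedge",r); 
ps=p[:,:2]; a=np.deg2rad(r[2]); 
u,s,vt=np.linalg.svd(ps-ps.mean(0)); ax=vt[0]*np.sign(vt[0][1]); t=(ps-ps.mean(0))@ax; n=(ps-ps.mean(0))@np.array([ax[1],-ax[0]])
print("axis",ax,np.degrees(np.arctan2(ax[1],ax[0])),"mean",ps.mean(0))
for k in np.linspace(t.min(),t.max(),11)[:-1]:
    b=(t>=k)&(t<k+.0135); print(round(k,3),n[b].min().round(4),n[b].max().round(4),np.median(p[b,2]).round(4),p[b,2].max().round(4))
E
```

```text
fixture ((566.8242797851562, -33.720458984375), (310.501708984375, 181.081298828125), 79.43470001220703) 18878
fixture ((566.8242797851562, -33.720458984375), (310.501708984375, 181.081298828125), 79.43470001220703) 17088
fixture ((566.8242797851562, -33.720458984375), (310.501708984375, 181.081298828125), 79.43470001220703) 15064
fence+stop ((526.751708984375, -25.838455200195312), (309.67498779296875, 99.0497055053711), 79.45950317382812)
0.005 79 0.005785327653008616
0.01 2832 0.009295566801896218
0.015 4368 0.014096067273496847
0.029 2209 0.028272002716413957
wedge ((517.3699340820312, -364.5577697753906), (25.953458786010742, 130.9709930419922), 10.902617454528809)
axis [-0.234   0.9722] 103.5306855926129 mean [ 0.5164 -0.3732]
-0.057 -0.0128 0.0131 0.0336 0.0357
-0.044 -0.0123 0.0137 0.0243 0.037
-0.031 -0.0115 0.0118 0.0189 0.0206
-0.018 -0.0108 0.0113 0.019 0.0212
-0.005 -0.0101 0.0102 0.0189 0.021
0.008 -0.0096 0.0098 0.019 0.0214
0.021 -0.0089 0.0092 0.0187 0.0205
0.034 -0.0081 0.0086 0.019 0.0213
0.048 -0.0075 0.0083 0.0189 0.0207
0.061 -0.0068 0.0073 0.0181 0.0209
```

Request:
step_arm([
  [0,1.6,-0.8,-1.4,0,0,-8.1],
  [0,1.6,-0.8,-1.4,0,0,-8.1],
  [0,1.6,-0.8,-1.4,0,0,-8.1],
  [0,1.6,-0.8,-1.4,0,0,-8.1],
  [0,1.6,-0.8,-1.4,0,0,-8.1],
])

```text
t: 2.8
position: [0.547, -0.0499, 0.3223]
eef_rot: [[0.001, -0.501, 0.865], [-0.0, 0.865, 0.501], [-1.0, -0.0, 0.001]]
contact_force: [-0.2, 0.4, 0.5]
finger_gap: -0.0001
```

Request:
step_arm([
  [0,1.6,-0.8,-1.4,0,0,-8.1],
  [0,1.6,-0.8,-1.4,0,0,-8.1],
  [0,1.6,-0.8,-1.4,0,0,-8.1],
  [0,1.6,-0.8,-1.4,0,0,-8.1],
  [0,1.6,-0.8,-1.4,0,0,-8.1],
])

```text
t: 3.3
position: [0.6272, -0.0897, 0.2523]
eef_rot: [[0.0, 0.181, 0.983], [-0.0, 0.983, -0.181], [-1.0, 0.0, 0.0]]
contact_force: [-0.2, 0.4, 1.1]
finger_gap: 0.0002
```

Request:
step_arm([
  [0,0,0,-3,0,0,0],
  [0,0,0,-3,0,0,0],
  [0,0,0,-3,0,0,0],
  [0,0,0,0,0,0,0],
])

```text
t: 3.7
position: [0.625, -0.0891, 0.159]
eef_rot: [[-0.007, 0.176, 0.984], [0.003, 0.984, -0.176], [-1.0, 0.001, -0.007]]
contact_force: [-0.4, 0.6, -0.7]
finger_gap: -0.0001
```

```bash
cat >> h.py <<'E'
O=np.array([.5705,-.0141]); FY=np.deg2rad(79.45); ey=np.array([np.cos(FY),np.sin(FY)]); ex=np.array([ey[1],-ey[0]])
def F2W(x,y): return O+(x*ex+y*ey)/1000
def W2F(p): q=np.asarray(p)[:2]-O; return np.array([q@ex,q@ey])*1000
def stat():
    s=monitor.state(); R=s['eef_rot']; f=s['contact_force']
    print("t",round(s['t'],2),"F",W2F(s['position']),"z",s['position'][2],"yaw",np.degrees(np.arctan2(R[1,2],R[0,2])),"downerr",np.degrees(R[:2,0]),"f fix",f[:2]@ex,f[:2]@ey,f[2],"gap",s['finger_gap'],"q6",s['q'][5])
def go(x,y,z): # needed world shift, cm
    s=monitor.state(); w=F2W(x,y); print("shift cm",np.round(100*np.array([*(w-s['position'][:2]),z-s['position'][2]]),2))
E
python3 -c "
from h import *
stat(); go(75,-70,.02); print('per cm fixture x',ex,'y',ey)"
```

```text
t 3.7 F [ 67.2567 -63.719 ] z 0.1589582002222119 yaw -10.124755187822503 downerr [-0.4047  0.1462] f fix -0.515458027445212 0.48852538502642767 -0.6829041867321832 gap -0.00013284034909509943 q6 -0.15213700992402504
shift cm [  0.65  -0.76 -13.9 ]
per cm fixture x [ 0.9831 -0.1831] y [0.1831 0.9831]
```

Request:
step_arm([
  [0,0.7,-0.8,-3,0,0,0],
  [0,0,0,-3,0,0,0],
  [0,0,0,-3,0,0,0],
  [0,0,0,-2,0,0,0],
  [0,0,0,0,0,0,0],
])

```text
t: 4.2
position: [0.6331, -0.098, 0.0516]
eef_rot: [[-0.003, 0.177, 0.984], [0.001, 0.984, -0.177], [-1.0, 0.001, -0.003]]
contact_force: [-0.4, -0.8, -0.3]
finger_gap: -0.0002
```

```bash
python3 -c "
from h import *
stat(); go(75,-70,.020)"
```

```text
t 4.2 F [ 76.9174 -71.0669] z 0.05161097864545233 yaw -10.168096088666443 downerr [-0.1559  0.0593] f fix -0.20515901231995654 -0.8221547417992722 -0.3106317912637905 gap -0.0001928253151264491 q6 -0.1606933170000247
shift cm [-0.17  0.14 -3.16]
```

Request:
step_arm([
  [0,0,0,-2,0,0,0],
  [0,0,0,-1,0,0,0],
  [0,0,0,0,0,0,0],
])

```text
t: 4.5
position: [0.6336, -0.0988, 0.0228]
eef_rot: [[-0.0, 0.177, 0.984], [0.0, 0.984, -0.177], [-1.0, 0.0, -0.0]]
contact_force: [-0.2, 0.1, 0.2]
finger_gap: -0.0001
```

Request:
step_arm([
  [0,-0.79,0.15,0,0,0,0],
  [0,-0.79,0.15,0,0,0,0],
  [0,-0.79,0.15,0,0,0,0],
  [0,-0.79,0.15,0,0,0,0],
  [0,0,0,0,0,0,0],
])

```text
t: 5.0
position: [0.6006, -0.0929, 0.0229]
eef_rot: [[-0.001, 0.178, 0.984], [0.0, 0.984, -0.178], [-1.0, 0.0, -0.001]]
contact_force: [-0.9, 0.3, 0.3]
finger_gap: -0.0001
```

```bash
python3 -c "
from h import *
stat()"
```

```text
t 5.0 F [ 44.0215 -71.9427] z 0.022857496615246137 yaw -10.239920414693819 downerr [-0.066   0.0174] f fix -0.9413285367455102 0.1522464857179927 0.3499138531091654 gap -5.556819938666962e-05 q6 -0.1691744553896308
```

Request:
step_arm([
  [0,-0.39,0.07,0,0,0,0],
  [0,-0.39,0.07,0,0,0,0],
  [0,-0.3,0.05,0,0,0,0],
  [0,0,0,0,0,0,0],
])

```text
t: 5.4
position: [0.5906, -0.0912, 0.0225]
eef_rot: [[-0.001, 0.178, 0.984], [0.0, 0.984, -0.178], [-1.0, 0.0, -0.001]]
contact_force: [-0.3, 0.1, -1.1]
finger_gap: 0.0002
```

```bash
python3 - <<'E'
from h import *
stat()
c=viewer.get_calibration("wrist"); im,d=viewer.get_image("wrist"); cv2.imwrite("pics/w2.png",im)
for n in("top","scene"):
  c=viewer.get_calibration(n); im,d=viewer.get_image(n); cv2.imwrite(f"pics/{n}2.png",im[130:250,220:400] if n=="top" else im[150:270,210:390])
  P=cloud(c,d); F=(P[...,:2]-O)@np.stack([ex,ey],1)*1000; Z=P[...,2]
  m=(abs(Z-.0365)<.003)&(abs(F[...,0])<88)&(F[...,1]<0)&(F[...,1]>-175)&(im.min(-1)>120)
  p=F[m]; print(n,m.sum(),cv2.minAreaRect(p.astype(np.float32)),np.percentile(p,[1,99],axis=0))
a=cv2.resize(cv2.imread("pics/scene2.png"),None,fx=3,fy=3); cv2.imwrite("pics/s2b.png",np.hstack([a,])) 
E
```

```text
t 5.4 F [ 33.8852 -72.1079] z 0.02246314378468757 yaw -10.237291978382734 downerr [-0.04  0.01] f fix -0.3390171379561697 0.0214570717562534 -1.135881882489259 gap 0.00022276435801632413 q6 -0.17234849031786947
top 13 ((-29.807964324951172, -128.07150268554688), (110.6408462524414, 18.237781524658203), 24.00182342529297) [[ -81.9907 -150.6745]
 [  17.1664  -98.0035]]
scene 364 ((-40.62718963623047, -64.45137786865234), (153.766845703125, 97.60903930664062), 31.779117584228516) [[ -66.6568 -125.8507]
 [  37.4163  -19.785 ]]
```

View pics/w2.png

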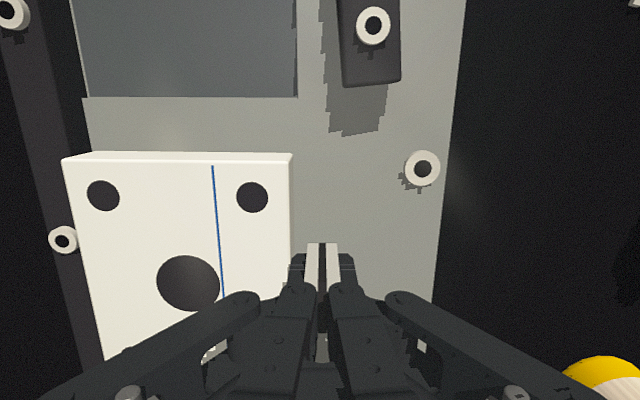

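The wrist view shows the blank nearly flush with the fence on the left, its front edge parallel to the pocket edge at row 97, and the fingers on its right face at (300,260). I'll press it to the fence a little more.

Request:
step_arm([
  [0,-0.2,0.04,0,0,0,0],
  [0,0,0,0,0,0,0],
])

```text
t: 5.75
position: [0.5894, -0.0909, 0.0225]
eef_rot: [[0.001, 0.178, 0.984], [-0.0, 0.984, -0.178], [-1.0, 0.0, 0.001]]
contact_force: [3.6, -0.3, -1.1]
finger_gap: -0.0001
```

Request:
step_arm([
  [0,-0.2,0.04,0,0,0,0],
  [0,0,0,0,0,0,0],
])

```text
t: 5.95
position: [0.5892, -0.091, 0.0232]
eef_rot: [[0.006, 0.178, 0.984], [-0.001, 0.984, -0.178], [-1.0, -0.0, 0.006]]
contact_force: [9.4, 0.4, -2.0]
finger_gap: -0.0001
```

Request:
step_arm([
  [0,-0.1,0.02,0,0,0,0],
  [0,0,0,0,0,0,0],
])

```text
t: 6.15
position: [0.5891, -0.091, 0.0235]
eef_rot: [[0.008, 0.178, 0.984], [-0.002, 0.984, -0.178], [-1.0, -0.0, 0.008]]
contact_force: [12.2, -0.8, -2.2]
finger_gap: -0.0003
```

```bash
python3 -c "
from h import *
stat()"
```

```text
t 6.15 F [ 32.3629 -72.1592] z 0.023509581249722637 yaw -10.261355669464237 downerr [ 0.4578 -0.1055] f fix 12.175802138768455 1.412040067727384 -2.1579758930805464 gap -0.0002794487001817358 q6 -0.17360273106422994
```

Request:
step_arm([
  [0,1.2,-0.22,0,0,0,0],
  [0,0,0,2,0,0,0],
  [0,0,0,2.5,0,0,0],
  [0,-2.6,-2.45,0,0,0,0],
  [0,-2.6,-2.45,0,0,0,0],
])

```text
t: 6.65
position: [0.5454, -0.1415, 0.068]
eef_rot: [[0.0, 0.176, 0.984], [-0.0, 0.984, -0.176], [-1.0, -0.0, 0.0]]
contact_force: [0.3, -0.4, -0.1]
finger_gap: 0.0004
```

Request:
step_arm([
  [0,-2.5,-2.45,0,0,0,0],
  [0,0,0,0,0,0,0],
])

```text
t: 6.85
position: [0.5184, -0.168, 0.0675]
eef_rot: [[-0.002, 0.181, 0.983], [0.0, 0.983, -0.181], [-1.0, -0.0, -0.002]]
contact_force: [0.3, -0.1, -0.6]
finger_gap: 0.0001
```

```bash
python3 -c "
from h import *
stat(); go(-20,-156,.020)"
```

```text
t 6.85 F [ -23.0231 -160.8023] z 0.0674791683400839 yaw -10.426435025016003 downerr [-0.1326  0.0239] f fix 0.2651874221079293 -0.030454046437513243 -0.6125949498863348 gap 0.0001168754886658943 q6 -0.3478151998590212
shift cm [ 0.39  0.42 -4.75]
```

Request:
step_arm([
  [0,0,0,-2.5,0,0,0],
  [0,0,0,-2.1,0,0,0],
  [0,0,0,0,0,0,0],
])

```text
t: 7.15
position: [0.5198, -0.165, 0.0194]
eef_rot: [[-0.005, 0.178, 0.984], [0.003, 0.984, -0.178], [-1.0, 0.002, -0.005]]
contact_force: [0.4, 0.5, 0.6]
finger_gap: -0.0001
```

Request:
step_arm([
  [0,0.18,0.98,0,0,0,0],
  [0,0.18,0.98,0,0,0,0],
  [0,0.18,0.98,0,0,0,0],
  [0,0.18,0.98,0,0,0,0],
  [0,0.18,0.98,0,0,0,0],
])

```text
t: 7.65
position: [0.5306, -0.1161, 0.0221]
eef_rot: [[0.001, 0.177, 0.984], [-0.001, 0.984, -0.177], [-1.0, -0.0, 0.001]]
contact_force: [0.8, -2.0, 1.2]
finger_gap: 0.0001
```

Request:
step_arm([
  [0,0.18,0.98,0,0,0,0],
  [0,0.18,0.98,0,0,0,0],
  [0,0.18,0.98,0,0,0,0],
  [0,0.18,0.98,0,0,0,0],
  [0,0,0,0,0,0,0],
])

```text
t: 8.15
position: [0.5371, -0.0762, 0.0214]
eef_rot: [[-0.001, 0.177, 0.984], [0.001, 0.984, -0.177], [-1.0, 0.001, -0.001]]
contact_force: [-0.0, -0.7, -0.3]
finger_gap: 0.0
```

```bash
python3 -c "
from h import *
stat()"
```

```text
t 8.15 F [-21.4373 -67.1791] z 0.021355854718181726 yaw -10.166063402637308 downerr [-0.0441  0.0502] f fix 0.09851346150217509 -0.716412973971618 -0.3074616843706103 gap 4.413627140525633e-05 q6 -0.18251781682370888
```

Request:
step_arm([
  [0,0.14,0.79,0,0,0,0],
  [0,0.14,0.79,0,0,0,0],
  [0,0.14,0.79,0,0,0,0],
  [0,0.14,0.79,0,0,0,0],
  [0,0,0,0,0,0,0],
])

```text
t: 8.65
position: [0.5429, -0.045, 0.0215]
eef_rot: [[-0.0, 0.177, 0.984], [0.0, 0.984, -0.177], [-1.0, 0.0, -0.0]]
contact_force: [0.3, 0.6, -0.7]
finger_gap: -0.0002
```

```bash
python3 -c "
from h import *
stat()
im,d=viewer.get_image('wrist'); cv2.imwrite('pics/w3.png',im)"
```

```text
t 8.65 F [-21.4546 -35.4385] z 0.02148650951081875 yaw -10.181658567124986 downerr [-0.0072  0.0281] f fix 0.19173058118637834 0.6599533514125758 -0.7066774463104086 gap -0.0001850410032549868 q6 -0.12292785689630267
```

View pics/w3.png

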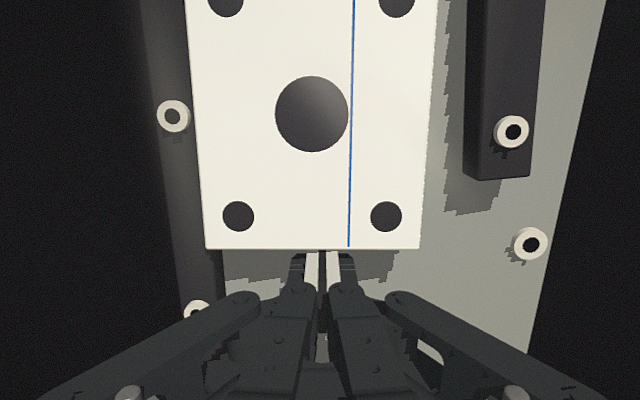

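The blank is square against the fence (its left edge at columns 190–205 meets the black rail), with the tail at row 248 ahead of the fingers. I'll carry on pushing in finer steps.

Request:
step_arm([
  [0,0.09,0.49,0,0,0,0],
  [0,0.09,0.49,0,0,0,0],
  [0,0.09,0.49,0,0,0,0],
  [0,0.09,0.49,0,0,0,0],
  [0,0,0,0,0,0,0],
])

```text
t: 9.2
position: [0.5465, -0.0258, 0.0215]
eef_rot: [[0.0, 0.177, 0.984], [0.0, 0.984, -0.177], [-1.0, 0.0, -0.0]]
contact_force: [-0.6, -0.0, -0.4]
finger_gap: 0.0001
```

Request:
step_arm([
  [0,0.04,0.2,0,0,0,0],
  [0,0,0,0,0,0,0],
])

```text
t: 9.4
position: [0.5469, -0.0244, 0.0215]
eef_rot: [[0.0, 0.178, 0.984], [0.0, 0.984, -0.178], [-1.0, 0.0, 0.0]]
contact_force: [-0.4, 0.3, 0.3]
finger_gap: -0.0001
```

Request:
step_arm([
  [0,0.04,0.2,0,0,0,0],
  [0,0,0,0,0,0,0],
])

```text
t: 9.6
position: [0.5473, -0.0225, 0.0215]
eef_rot: [[0.0, 0.178, 0.984], [0.0, 0.984, -0.178], [-1.0, 0.0, 0.0]]
contact_force: [-0.3, 0.7, 0.3]
finger_gap: -0.0
```

```bash
python3 -c "
from h import *
stat()"
```

```text
t 9.6 F [-21.2624 -12.5371] z 0.021503980949929946 yaw -10.239579641035714 downerr [0.0015 0.0007] f fix -0.44826391632653867 0.5979990127701417 0.28168282898334546 gap -5.373745025868233e-06 q6 -0.07864138287981003
```

Request:
step_arm([
  [0,0.03,0.15,0,0,0,0],
  [0,0,0,0,0,0,0],
])

```text
t: 9.8
position: [0.5476, -0.021, 0.0215]
eef_rot: [[0.0, 0.178, 0.984], [0.0, 0.984, -0.178], [-1.0, 0.0, 0.0]]
contact_force: [-0.4, -2.0, -0.5]
finger_gap: 0.0001
```

Request:
step_arm([
  [0,0.03,0.15,0,0,0,0],
  [0,0,0,0,0,0,0],
])

```text
t: 10.0
position: [0.5479, -0.0195, 0.0215]
eef_rot: [[-0.0, 0.178, 0.984], [0.0, 0.984, -0.178], [-1.0, 0.0, -0.0]]
contact_force: [0.1, -0.2, -2.0]
finger_gap: -0.0002
```

```bash
cat >> h.py <<'E'
def blankscan():
    c=viewer.get_calibration("wrist"); im,d=viewer.get_image("wrist"); P=cloud(c,d); F=(P[...,:2]-O)@np.stack([ex,ey],1)*1000; Z=P[...,2]
    m=(d>0)&(F[...,0]>-70)&(F[...,0]<15)&(F[...,1]>3)&(F[...,1]<108)&(im.min(-1)>150)&(Z>.02)&(Z<.05)
    A=np.c_[F[m],np.ones(m.sum())]; k=np.linalg.lstsq(A,Z[m]*1000,rcond=None)[0]; print("top plane n",m.sum(),"z at tail y2",k@[-27,2,1],"z at y100",k@[-27,100,1],"slope x,y",k[:2])
    W=(im.min(-1)>150)&(Z>.024)&(abs(F[...,0]+27)<40); print("white y range",np.percentile(F[W][:,1],[.5,99.5])); return im
E
python3 -c "
from h import *
stat(); im=blankscan()"
```

```text
t 10.0 F [-21.2574  -9.4292] z 0.02150668669790456 yaw -10.236410848122748 downerr [-0.0004  0.0029] f fix 0.1289691082767112 -0.1789387949961554 -1.9711665938523335 gap -0.00017935045131482768 q6 -0.07294038840816694
top plane n 47443 z at tail y2 35.91388568155848 z at y100 31.39495505870218 slope x,y [-0.0003 -0.0461]
white y range [ 0.6207 96.496 ]
```

Request:
step_arm([
  [0,0.02,0.1,0,0,0,0],
  [0,0,0,0,0,0,0],
])

```text
t: 10.25
position: [0.5481, -0.0185, 0.0215]
eef_rot: [[0.0, 0.178, 0.984], [0.0, 0.984, -0.178], [-1.0, 0.0, -0.0]]
contact_force: [-0.2, -0.9, 0.9]
finger_gap: 0.0001
```

Request:
step_arm([
  [0,0.02,0.07,0,0,0,0],
  [0,0,0,0,0,0,0],
])

```text
t: 10.45
position: [0.5483, -0.0179, 0.0215]
eef_rot: [[0.0, 0.178, 0.984], [-0.0, 0.984, -0.178], [-1.0, -0.0, 0.0]]
contact_force: [0.8, -1.3, -0.3]
finger_gap: 0.0002
```

```bash
python3 -c "
from h import *
stat(); im=blankscan()"
```

```text
t 10.45 F [-21.1505  -7.7773] z 0.021525454665582908 yaw -10.237614883784184 downerr [ 0.0013 -0.0029] f fix 0.9793276414476108 -1.0948698503529983 -0.32800904567739425 gap 0.0001917504569247215 q6 -0.06971894076000369
top plane n 46181 z at tail y2 31.009483275360964 z at y100 30.932198738652346 slope x,y [-0.0005 -0.0008]
white y range [ 2.2514 98.3398]
```

The blank has dropped flat: its top reads 31.0 mm at both ends, and the depth reading runs about 1 mm low. Now I'll retract and go to the wedge.

Request:
step_arm([
  [0,-0.2,-1,0,0,0,0],
  [0,0,0,4,0,0,0],
  [50,0,0,4,0,0,0],
  [50,0,-4,2,0,0,8],
  [50,0,-4,0,0,0,8],
])

```text
t: 11.0
position: [0.5474, -0.1092, 0.1249]
eef_rot: [[0.006, -0.108, 0.994], [-0.002, 0.994, 0.108], [-1.0, -0.003, 0.006]]
contact_force: [-0.1, -0.1, -1.1]
finger_gap: 0.0422
```

Request:
step_arm([
  [50,0,-4,0,0,0,8],
  [50,-0.6,-4,0,0,0,0],
  [50,-0.6,-4,0,0,0,0],
  [50,-0.6,-4,0,0,0,0],
  [50,-0.6,-4,0,0,0,0],
])

```text
t: 11.5
position: [0.5214, -0.31, 0.1215]
eef_rot: [[0.0, -0.237, 0.971], [0.0, 0.971, 0.237], [-1.0, 0.0, 0.0]]
contact_force: [1.2, 0.5, 0.5]
finger_gap: 0.0425
```

Request:
step_arm([
  [50,0,-4,0,0,0,0],
  [50,0,-2,0,0,0,0],
  [50,0,0,0,0,0,0],
])

```text
t: 11.8
position: [0.5213, -0.371, 0.121]
eef_rot: [[0.0, -0.235, 0.972], [-0.0, 0.972, 0.235], [-1.0, -0.0, 0.0]]
contact_force: [0.5, 0.2, 0.0]
finger_gap: 0.0425
```

```bash
python3 - <<'E'
from h import *
stat(); s=monitor.state(); print(s['position'], "shift",(np.array([.517,-.377,.004])-s['position'])*100)
c=viewer.get_calibration("wrist"); im,d=viewer.get_image("wrist"); cv2.imwrite("pics/w4.png",im)
P=cloud(c,d);X,Y,Z=P[...,0],P[...,1],P[...,2]
p,r=rect(P,(abs(X-.517)<.06)&(abs(Y+.365)<.09)&(d>0)&(Z>.006)&(Z<.04)); print("wedge",r)
E
```

```text
t 11.8 F [  16.9513 -359.8675] z 0.1209964242150033 yaw 13.57192047952232 downerr [ 0.0096 -0.0193] f fix 0.40861774485522795 0.31158289786544324 0.04623662866560099 gap 0.04247173595560531 q6 -1.0400251262777016
[ 0.5213 -0.371   0.121 ] shift [ -0.4275  -0.6012 -11.6996]
wedge ((516.5366821289062, -364.77593994140625), (25.954553604125977, 130.2461395263672), 12.649994850158691)
```

View pics/w4.png

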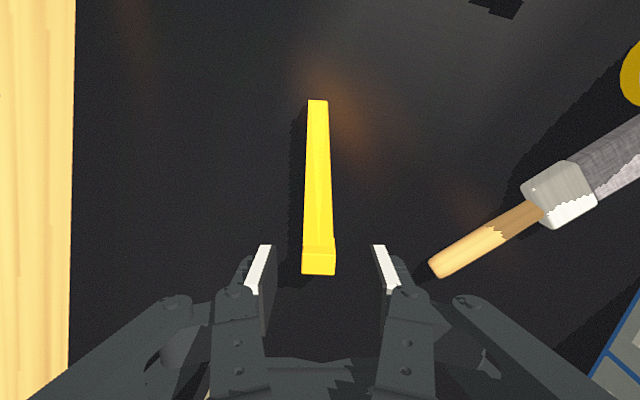

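The wedge at (318,185) is centred between the jaws, head toward the bottom and thin end up. The brush handle at (440,270) is clear of the fingers. I'll go down and grip.

Request:
step_arm([
  [50,-0.5,-0.6,-4,0,0,0],
  [50,0,0,-4,0,0,0],
  [50,0,0,-2.6,0,0,0],
  [50,0,0,-0.8,0,0,0],
  [50,0,0,0,0,0,0],
])

```text
t: 12.35
position: [0.5172, -0.373, 0.0072]
eef_rot: [[-0.001, -0.239, 0.971], [0.001, 0.971, 0.239], [-1.0, 0.001, -0.001]]
contact_force: [0.5, -0.3, 0.6]
finger_gap: 0.043
```

```bash
python3 - <<'E'
from h import *
stat(); s=monitor.state(); print(s['position'])
E
```

```text
t 12.35 F [  13.3167 -362.5447] z 0.007159318866146413 yaw 13.810454712494419 downerr [-0.0588  0.0722] f fix 0.5507453244676277 -0.24235454854512117 0.6018730703365842 gap 0.04296609995577219 q6 -1.0512233463357377
[ 0.5172 -0.373   0.0072]
```

Request:
step_arm([
  [5,0,0,0,0,0,0],
  [5,0,0,0,0,0,0],
  [5,0,0,0,0,0,0],
  [5,0,0,0,0,0,0],
], grip_force=60)

```text
t: 12.75
position: [0.5181, -0.3743, 0.0097]
eef_rot: [[0.003, -0.238, 0.971], [-0.002, 0.971, 0.238], [-1.0, -0.003, 0.002]]
contact_force: [0.3, 1.5, 7.8]
finger_gap: 0.0191
```

Request:
step_arm([
  [5,0,0,1,0,0,0],
  [5,0,0,2,0,0,0],
  [5,0,0,4,0,0,0],
  [5,0,0,3,0,0,0],
  [5,0,0,0,0,0,0],
])

```text
t: 13.25
position: [0.5186, -0.3752, 0.1125]
eef_rot: [[0.006, -0.238, 0.971], [-0.006, 0.971, 0.238], [-1.0, -0.008, 0.004]]
contact_force: [0.2, -0.5, -5.0]
finger_gap: 0.0194
```

```bash
cat >> h.py <<'E'
def wedgescan(tag=None):
    s=monitor.state(); c=viewer.get_calibration("wrist"); im,d=viewer.get_image("wrist"); P=cloud(c,d); hsv=cv2.cvtColor(im,cv2.COLOR_BGR2HSV)
    m=(hsv[...,0]>18)&(hsv[...,0]<35)&(hsv[...,1]>150)&(d>0)&(d<.35)&(np.linalg.norm(P[...,:2]-s['position'][:2],axis=-1)<.12)
    n,l,st,ce=cv2.connectedComponentsWithStats(m.astype(np.uint8)); i=1+np.argmax(st[1:,4]); m=l==i
    p=P[m]; R=s['eef_rot']; q=(p-s['position'])@R*1000  # tool frame x down,y,z jaw
    print("n",len(p),"world z range",np.percentile(p[:,2],[1,50,99])*1000)
    F=(p[:,:2]-O)@np.stack([ex,ey],1)*1000
    y0,y1=np.percentile(F[:,1],[.3,99.7]); print("fixture y range",y0,y1)
    for a in np.arange(y0,y1-4,15): b=(F[:,1]>a)&(F[:,1]<a+15); print("  y",round(a),"x",np.percentile(F[b,0],[2,98]),"z",np.median(p[b,2])*1000)
    return im
E
python3 - <<'E'
from h import *
stat(); im=wedgescan(); cv2.imwrite("pics/w5.png",im)
E
```

```text
t 13.25 F [  15.0498 -364.4974] z 0.11251834976361255 yaw 13.771382177546712 downerr [ 0.3385 -0.3622] f fix 0.29453231302508565 -0.49680097301119225 -4.999096520351321 gap 0.019418550188437987 q6 -1.0512578912491277
n 11501 world z range [119.7035 121.6749 134.2567]
fixture y range -403.201978525884 -295.8234754267392
  y -403 x [15.7008 41.2279] z 122.8030615689281
  y -388 x [ 9.8507 35.9022] z 121.82687718473493
  y -373 x [ 2.9007 26.9989] z 121.74532182493927
  y -358 x [-3.2011 20.0877] z 121.58540647567109
  y -343 x [-9.0248 12.5512] z 121.49132223881624
  y -328 x [-14.8979   5.645 ] z 121.42738187001979
  y -313 x [-20.5553  -2.2503] z 121.32432665162942
```

Request:
step_arm([
  [5,0.9,3.9,0,0,0,-7.2],
  [5,0.9,3.9,0,0,0,-7.2],
  [5,0.9,3.9,0,0,0,-7.2],
  [5,0.9,3.9,0,0,0,0],
  [5,0.9,3.9,0,0,0,0],
])

```text
t: 13.8
position: [0.5614, -0.1769, 0.1055]
eef_rot: [[-0.003, 0.137, 0.991], [0.002, 0.991, -0.137], [-1.0, 0.001, -0.004]]
contact_force: [0.5, -0.5, -4.2]
finger_gap: 0.0192
```

Request:
step_arm([
  [5,0.9,3.9,0,0,0,0],
  [5,0.9,3.9,0,0,0,0],
  [5,0.9,3.9,0,0,0,0],
  [5,0,0,0,0,0,0],
  [5,0,0,0,0,0,0],
])

```text
t: 14.3
position: [0.5884, -0.0609, 0.1058]
eef_rot: [[-0.003, 0.135, 0.991], [0.001, 0.991, -0.135], [-1.0, 0.0, -0.003]]
contact_force: [0.4, 0.3, -4.5]
finger_gap: 0.0188
```

```bash
python3 - <<'E'
from h import *
stat(); im=wedgescan(); cv2.imwrite("pics/w6.png",im); blankscan()
E
```

```text
t 14.3 F [ 26.189  -42.7357] z 0.1057800261764415 yaw -7.738120793883454 downerr [-0.19    0.0398] f fix 0.33364322343451575 0.32129272845271034 -4.536659380789638 gap 0.01882359366240437 q6 -0.1677756983603843
n 11338 world z range [113.646  115.1323 127.0927]
fixture y range -81.3399264187779 31.04007131009218
  y -81 x [15.8029 39.474 ] z 115.67191691268292
  y -66 x [16.6247 36.4375] z 115.0095992721263
  y -51 x [16.4055 35.119 ] z 115.08057911761479
  y -36 x [15.8861 34.5802] z 115.04329095247148
  y -21 x [15.9382 33.0819] z 115.0666553447467
  y -6 x [16.0225 31.7624] z 115.06918983578903
  y 9 x [16.1729 30.387 ] z 115.0762674582283
  y 24 x [16.4287 29.2601] z 115.1403361077954
top plane n 16075 z at tail y2 30.989411770761656 z at y100 30.930454380581438 slope x,y [-0.0006 -0.0006]
white y range [-34.3687  82.301 ]
```

View pics/w6.png

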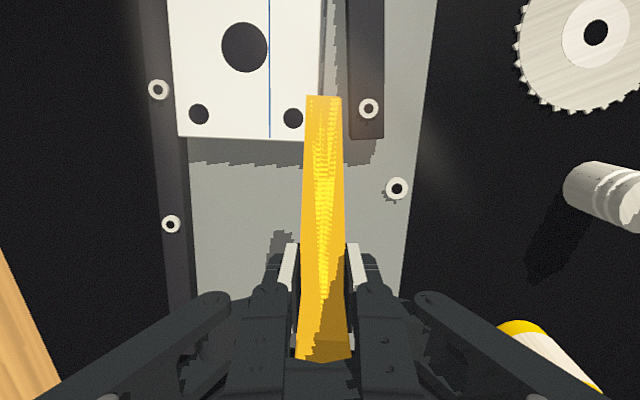

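The wedge is aligned with the lane, its straight face at x≈16 all along and its thin tip at (323,97). I'll shift it 5.5 mm toward the rail and lower it into the gap between the blank (right edge at column 320) and the slanted rail (column 350).

Request:
step_arm([
  [5,0.54,-0.1,0,0,0,0],
  [5,0,0,-3,0,0,0],
  [5,0,0,-2,0,0,0],
  [5,0,0,-1.5,0,0,0],
  [5,0,0,0,0,0,0],
])

```text
t: 14.9
position: [0.5937, -0.0636, 0.0403]
eef_rot: [[-0.004, 0.138, 0.99], [0.001, 0.99, -0.138], [-1.0, 0.001, -0.004]]
contact_force: [-0.2, 0.7, -3.6]
finger_gap: 0.019
```

```bash
python3 - <<'E'
from h import *
stat(); im=wedgescan()
E
```

```text
t 14.9 F [ 31.8471 -44.4244] z 0.04032165578349113 yaw -7.926448711565863 downerr [-0.2393  0.0713] f fix -0.28574354844876837 0.7094381475796997 -3.552551619466266 gap 0.0190372673352943 q6 -0.1664075271779912
n 11383 world z range [48.1993 49.6848 61.6064]
fixture y range -83.01945640455273 29.41009691768971
  y -83 x [21.4197 45.0095] z 50.15345345628601
  y -68 x [22.2918 41.8812] z 49.53876750602491
  y -53 x [22.0612 40.8543] z 49.57877459262948
  y -38 x [21.5076 40.2747] z 49.610244933129664
  y -23 x [21.6079 38.9297] z 49.62493624232141
  y -8 x [21.7402 37.5653] z 49.655419538286075
  y 7 x [21.8846 36.2063] z 49.67887340862334
  y 22 x [22.0423 35.2482] z 49.678784578425656
```

Request:
step_arm([
  [5,0,0,-1,0,0,0],
  [5,0,0,-0.4,0,0,0],
  [5,0,0,-0.1,0,0,0],
  [5,0,0,0,0,0,0],
])

```text
t: 15.35
position: [0.5948, -0.0629, 0.0276]
eef_rot: [[0.0, 0.136, 0.991], [-0.0, 0.991, -0.136], [-1.0, -0.0, 0.0]]
contact_force: [0.0, 0.4, -5.7]
finger_gap: 0.0188
```

```bash
python3 - <<'E'
from h import *
stat(); im=wedgescan()
E
```

```text
t 15.35 F [ 32.805  -43.5745] z 0.02764425677731814 yaw -7.841653162550612 downerr [ 0.014  -0.0034] f fix -0.05939106744304434 0.3815395478342759 -5.727978075197571 gap 0.0188432264019438 q6 -0.1663333108477658
n 11397 world z range [35.4227 36.9578 48.8033]
fixture y range -82.19058365078631 30.249732415363507
  y -82 x [22.2448 45.9517] z 37.4989342810381
  y -67 x [23.0629 42.7993] z 36.84782917830345
  y -52 x [22.871  41.6754] z 36.888805598135704
  y -37 x [22.3369 41.1954] z 36.8590413353542
  y -22 x [22.39   39.7389] z 36.87914084895423
  y -7 x [22.5243 38.3376] z 36.902145062417866
  y 8 x [22.5483 37.0154] z 36.93103008555343
  y 23 x [22.809  35.8995] z 36.9282915790177
```

Request:
step_arm([
  [5,0,0,-0.2,0,0,0],
  [5,0,0,-0.1,0,0,0],
  [5,0,0,0,0,0,0],
])

```text
t: 15.7
position: [0.5947, -0.0629, 0.0247]
eef_rot: [[0.0, 0.136, 0.991], [-0.0, 0.991, -0.136], [-1.0, -0.0, 0.0]]
contact_force: [-0.8, 0.4, -2.7]
finger_gap: 0.0195
```

Request:
step_arm([
  [45,0,0,0,0,0,0],
  [45,0,0,0,0,0,0],
  [45,0,0,0,0,0,0],
  [45,0,0,3,0,0,0],
  [45,0,0,4,0,0,0],
])

```text
t: 16.2
position: [0.5938, -0.0627, 0.0939]
eef_rot: [[-0.004, 0.137, 0.991], [0.001, 0.991, -0.137], [-1.0, 0.001, -0.004]]
contact_force: [-0.5, -1.2, -0.4]
finger_gap: 0.0383
```

```bash
python3 - <<'E'
from h import *
stat(); im=wedgescan(); blankscan()
cv2.imwrite("pics/w7.png",im)
E
```

```text
t 16.2 F [ 31.7865 -43.5323] z 0.0938972599107544 yaw -7.846400516861005 downerr [-0.2196  0.067 ] f fix -0.28126360330500205 -1.2666482116898965 -0.3890551062446479 gap 0.03833258972987958 q6 -0.16634479939147956
n 6468 world z range [27.1542 34.1761 49.8468]
fixture y range -122.62363722162243 30.05770000362418
  y -123 x [23.3496 50.3248] z 14.756643457156692
  y -108 x [21.9351 46.4326] z 48.97438338942709
  y -93 x [21.9071 46.388 ] z 47.90963381749069
  y -78 x [21.7692 44.3191] z 33.98502945212673
  y -63 x [22.0159 43.1117] z 34.00482987001867
  y -48 x [22.0942 41.9413] z 34.001154579890596
  y -33 x [22.2636 40.4218] z 33.978964802017735
  y -18 x [22.5697 39.6623] z 33.97479473777642
  y -3 x [22.6055 37.8468] z 33.90993775700986
  y 12 x [22.6782 36.711 ] z 33.941712351069604
top plane n 16679 z at tail y2 31.000545734865785 z at y100 30.926319457542494 slope x,y [-0.0004 -0.0008]
white y range [-35.0335  80.5681]
```

Request:
step_arm([
  [0,0,0,0,0,0,-2.5],
  [0,-0.7,-3.9,0,0,0,0],
  [0,-0.7,-3.9,0,0,0,0],
  [0,0,0,0,0,0,0],
])

```text
t: 16.7
position: [0.5802, -0.1448, 0.0943]
eef_rot: [[0.0, 0.184, 0.983], [-0.001, 0.983, -0.184], [-1.0, -0.001, 0.0]]
contact_force: [0.8, 0.2, -0.3]
finger_gap: -0.0002
```

```bash
python3 - <<'E'
from h import *
stat(); go(31.5,-120,.022)
E
```

```text
t 16.7 F [  33.4256 -126.7688] z 0.09427227741687969 yaw -10.579527351317514 downerr [ 0.0166 -0.0651] f fix 0.7773675847436871 0.3939667191781759 -0.32698968246161897 gap -0.00022526884209949727 q6 -0.25705372883354854
shift cm [-0.07  0.7  -7.23]
```

Request:
step_arm([
  [0,-0.1,0,-3,0,0,0],
  [0,0,0,-3,0,0,0],
  [0,0,0,-1,0,0,0],
  [0,0,0,0,0,0,0],
])

```text
t: 17.1
position: [0.5792, -0.1403, 0.0234]
eef_rot: [[-0.002, 0.179, 0.984], [0.001, 0.984, -0.179], [-1.0, 0.001, -0.003]]
contact_force: [-0.1, 0.3, -0.0]
finger_gap: -0.0
```

Request:
step_arm([
  [0,0.18,0.98,0,0,0,0],
  [0,0.18,0.98,0,0,0,0],
  [0,0.18,0.98,0,0,0,0],
  [0,0.14,0.79,0,0,0,0],
  [0,0,0,0,0,0,0],
])

```text
t: 17.6
position: [0.5867, -0.1021, 0.0249]
eef_rot: [[0.0, 0.178, 0.984], [0.0, 0.984, -0.178], [-1.0, 0.0, 0.0]]
contact_force: [0.5, -0.1, -0.2]
finger_gap: -0.0
```

Request:
step_arm([
  [0,0.14,0.79,0,0,0,0],
  [0,0.14,0.79,0,0,0,0],
  [0,0.14,0.79,0,0,0,0],
  [0,0,0,0,0,0,0],
])

```text
t: 18.0
position: [0.5907, -0.0787, 0.0244]
eef_rot: [[-0.0, 0.178, 0.984], [0.001, 0.984, -0.178], [-1.0, 0.0, -0.0]]
contact_force: [-0.9, 0.6, 0.1]
finger_gap: -0.0
```

```bash
python3 - <<'E'
from h import *
stat(); im=wedgescan(); cv2.imwrite("pics/w8.png",im)
E
```

```text
t 18.0 F [ 31.6625 -59.7642] z 0.024436523484604292 yaw -10.282369138753387 downerr [-0.017   0.0316] f fix -1.0290733020842073 0.417111487578125 0.12489726928636447 gap -2.889148649004156e-05 q6 -0.15183381913633226
n 14520 world z range [32.2411 34.2159 49.8412]
fixture y range -47.260985469460444 46.64209142357341
  y -47 x [20.7544 45.2253] z 48.957368166576295
  y -32 x [20.5447 44.381 ] z 34.538414684553615
  y -17 x [20.0996 41.9502] z 33.959180319383165
  y -2 x [19.9504 40.3587] z 33.97781909207966
  y 13 x [19.7743 38.8141] z 33.9332316885691
  y 28 x [19.5449 37.2999] z 33.93319800624086
```

View pics/w8.png

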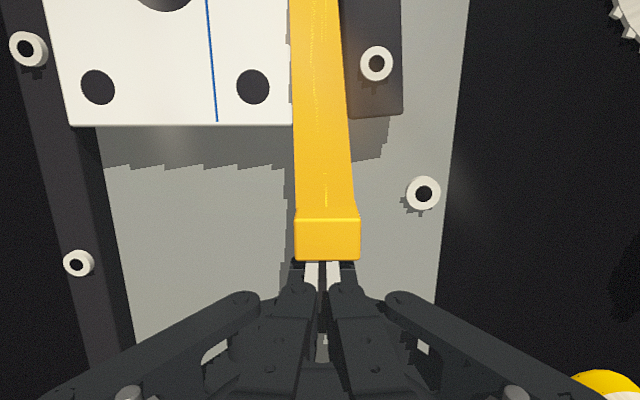

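The wedge is going in straight between the blank's right edge (column 292) and the rail (column 348), with the fingers on its head end at row 260. I'll keep pushing and watch the force.

Request:
step_arm([
  [0,0.07,0.39,0,0,0,0],
  [0,0.07,0.39,0,0,0,0],
  [0,0.07,0.39,0,0,0,0],
  [0,0.04,0.2,0,0,0,0],
  [0,0,0,0,0,0,0],
])

```text
t: 18.55
position: [0.5932, -0.0658, 0.0245]
eef_rot: [[-0.0, 0.179, 0.984], [0.0, 0.984, -0.179], [-1.0, 0.0, -0.0]]
contact_force: [-0.2, 0.1, -0.5]
finger_gap: 0.0002
```

Request:
step_arm([
  [0,0.04,0.2,0,0,0,0],
  [0,0,0,0,0,0,0],
])

```text
t: 18.75
position: [0.5935, -0.0642, 0.0245]
eef_rot: [[-0.0, 0.179, 0.984], [-0.0, 0.984, -0.179], [-1.0, -0.0, -0.0]]
contact_force: [-0.6, -1.3, 0.0]
finger_gap: 0.0001
```

Request:
step_arm([
  [0,0.04,0.2,0,0,0,0],
  [0,0,0,0,0,0,0],
])

```text
t: 18.95
position: [0.5938, -0.0622, 0.0245]
eef_rot: [[-0.0, 0.179, 0.984], [-0.0, 0.984, -0.179], [-1.0, -0.0, -0.0]]
contact_force: [-1.3, -2.7, 0.2]
finger_gap: -0.0
```

```bash
python3 - <<'E'
from h import *
stat()
E
```

```text
t 18.95 F [ 31.7033 -43.019 ] z 0.02445847005921424 yaw -10.335782103420598 downerr [-0.0284 -0.0072] f fix -0.7793208657358134 -2.9266782117378063 0.1589125424458358 gap -1.369607057971174e-05 q6 -0.12179246522474602
```

Request:
step_arm([
  [0,0.04,0.2,0,0,0,0],
  [0,0,0,0,0,0,0],
])

```text
t: 19.15
position: [0.5943, -0.06, 0.0244]
eef_rot: [[-0.0, 0.179, 0.984], [0.0, 0.984, -0.179], [-1.0, 0.0, -0.0]]
contact_force: [-1.5, -2.9, 0.3]
finger_gap: -0.0002
```

Request:
step_arm([
  [0,0.04,0.2,0,0,0,0],
  [0,0,0,0,0,0,0],
])

```text
t: 19.35
position: [0.5946, -0.0585, 0.0244]
eef_rot: [[-0.001, 0.179, 0.984], [-0.001, 0.984, -0.179], [-1.0, -0.001, -0.0]]
contact_force: [-3.2, -4.9, -0.6]
finger_gap: 0.0002
```

Request:
step_arm([
  [0,0.04,0.2,0,0,0,0],
  [0,0,0,0,0,0,0],
])

```text
t: 19.55
position: [0.5947, -0.0581, 0.0245]
eef_rot: [[-0.001, 0.179, 0.984], [-0.003, 0.984, -0.179], [-1.0, -0.004, -0.001]]
contact_force: [-5.9, -13.2, -0.5]
finger_gap: -0.0001
```

```bash
python3 - <<'E'
from h import *
stat()
E
```

```text
t 19.55 F [ 31.845  -38.8517] z 0.02448121196550509 yaw -10.329365543965856 downerr [-0.0794 -0.197 ] f fix -3.3979452709000917 -14.073210314441353 -0.48956468331956454 gap -0.00011756047644348568 q6 -0.1112863184992479
```

Request:
step_arm([
  [0,0.03,0.15,0,0,0,0],
  [0,0,0,0,0,0,0],
])

```text
t: 19.75
position: [0.5947, -0.058, 0.0245]
eef_rot: [[-0.002, 0.179, 0.984], [-0.005, 0.984, -0.179], [-1.0, -0.006, -0.001]]
contact_force: [-7.8, -20.0, 0.3]
finger_gap: -0.0001
```

Request:
step_arm([
  [0,0.03,0.15,0,0,0,0],
  [0,0,0,0,0,0,0],
  [0,0,0,0,0,0,0],
])

```text
t: 20.05
position: [0.5947, -0.0579, 0.0246]
eef_rot: [[-0.003, 0.18, 0.984], [-0.007, 0.984, -0.18], [-1.0, -0.008, -0.001]]
contact_force: [-11.1, -27.4, 0.6]
finger_gap: -0.0002
```

```bash
python3 - <<'E'
from h import *
stat()
E
```

```text
t 20.05 F [ 31.8432 -38.5977] z 0.024578122075776577 yaw -10.35652963639484 downerr [-0.1544 -0.4171] f fix -5.897066354821451 -28.9947508127109 0.6116550232695656 gap -0.00023809605701272574 q6 -0.10622069072471337
```

It's tight: 29 N and no further creep. Now I'll back off, lift, and verify.

Request:
step_arm([
  [0,-0.25,-1.4,0,0,0,0],
  [0,-0.2,-1,0,0,0,0],
  [0,0,0,4,0,0,0],
  [0,0,0,4,0,0,0],
  [0,0,0,4,0,0,0],
])

```text
t: 20.55
position: [0.5913, -0.0769, 0.146]
eef_rot: [[0.0, 0.179, 0.984], [0.001, 0.984, -0.179], [-1.0, 0.001, 0.0]]
contact_force: [0.2, -0.0, -0.7]
finger_gap: 0.0001
```

Request:
step_arm([
  [0,0,0,4,0,0,0],
  [0,0,0,4,0,0,0],
  [0,0,0,0,0,0,0],
  [0,0,0,0,0,0,0],
])

```text
t: 20.95
position: [0.5915, -0.0769, 0.225]
eef_rot: [[0.002, 0.179, 0.984], [0.0, 0.984, -0.179], [-1.0, 0.0, 0.002]]
contact_force: [-0.0, 0.7, -1.0]
finger_gap: -0.0001
```

```bash
python3 - <<'E'
from h import *
stat(); im=wedgescan(); blankscan()
c=viewer.get_calibration("wrist"); im,d=viewer.get_image("wrist"); P=cloud(c,d); F=(P[...,:2]-O)@np.stack([ex,ey],1)*1000; Z=P[...,2]*1000
m=(im.min(-1)>150)&(abs(Z-31)<1.5)&(F[...,0]<25)&(F[...,0]>-80)&(F[...,1]>-10)&(F[...,1]<115)
n,l,st,ce=cv2.connectedComponentsWithStats(m.astype(np.uint8)); i=1+np.argmax(st[1:,4]); print("blank",cv2.minAreaRect(F[l==i].astype(np.float32)),F[l==i].min(0),F[l==i].max(0))
cv2.imwrite("pics/w9.png",im)
E
```

```text
t 20.95 F [ 32.1463 -57.9   ] z 0.22503472749527298 yaw -10.314693997149035 downerr [0.1119 0.0083] f fix -0.12752543628043672 0.6618792949582928 -1.0459599129707462 gap -0.00013882426673891244 q6 -0.14794730491752411
n 2191 world z range [32.2852 34.2018 50.1414]
fixture y range -27.54756514933218 61.49982189787835
  y -28 x [19.4615 43.2284] z 48.951320613154785
  y -13 x [19.0755 42.1693] z 34.29350433803456
  y 2 x [19.1367 40.414 ] z 33.9027945678507
  y 17 x [19.2332 38.4072] z 33.8879974119964
  y 32 x [19.3354 37.2509] z 33.80181770619084
  y 47 x [19.4583 36.1804] z 33.887897805345254
top plane n 8771 z at tail y2 30.948188824870705 z at y100 30.924005755915548 slope x,y [-0.0002 -0.0002]
white y range [ 3.1996 99.1621]
blank ((-26.77078628540039, 51.30190658569336), (89.6204605102539, 96.28133392333984), 0.23613426089286804) [-71.7227   3.0173] [18.0618 99.4699]
```

View pics/w9.png

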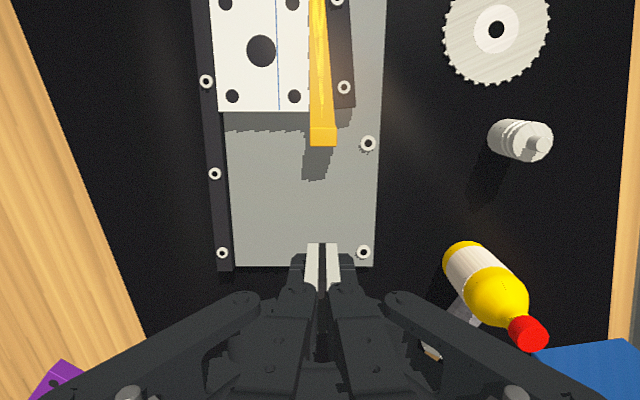

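The blank is flat and tight to the fence (columns 220–310, tail at row 110), and the wedge is home between it and the rail with its head at (322,138). The bystanders in view are undisturbed and the gripper is clear, so I'm handing in.

```bash
python3 -c "
from h import *
print(ticket.finish_job(), monitor.state()['t'])"
```

```text
the job is handed in; nothing more can be done
the job is handed in; nothing more can be done
```

The blank is seated in the fixture and the wedge is holding it tight against the fence. I handed the job in at about 21 s of robot time.

- **Blank:** I pushed it against the fence and slid it along into the pocket, where it dropped flat without needing a press. The last camera check shows it spanning x -71.7 to 18.1 mm, within 0.25° of square. Its top reads about 31 mm at both ends; the depth reading runs about 1 mm low, and 32 mm is expected.
- **Wedge:** I set it in its lane, thin end first, released it, and pushed it by its head. At 29 N it had stopped moving. Its origin is at about y 37 mm, inferred from the finger position; nominal is 35 mm plus 1 or 2 mm of creep.
- **Bystanders:** I did not touch any of them. The saw blade, arbor and oil bottle were in the last picture and looked undisturbed. I did not re-check the mallet, spanner and brush at the end.
- **Failed checks:** midway, the top and scene cameras gave poor fits of the blank because the arm was in the way, so I relied on the wrist camera. The blank's far end (y above 99 mm) was out of the last wrist view.

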